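Slide a petri dish along the rail into the corner pocket

ROBOT

A 6-joint arm with a two-finger parallel gripper is mounted at the origin on a cart in front of the work surface, level with it; the furniture and walls round the work are solid. World frame = base frame: x ahead of the robot, y to its left, z up, the work surface at z = 0. Lengths are in m, angles in rad, forces in N, time in s.
With the tool pointing down it reaches from about 0.275 to 0.825 m from the base axis. Payload 5.2 kg.
Tool frame: the origin (TCP) lies at the very end of the fingers, on their centre line; the grasp point (between the pads) lies 19 mm behind it (r.grip_point_offset is the distance from the TCP to the grasp point, in m); z points along the fingers, y is the direction in which the jaws open and shut (so a half turn about z gives the same grasp; the last joint's range is limited). The gripper opens to 93 mm and grips with 3 to 60 N. Pads are 15 mm wide; open, the fingers measure 128 mm over their backs; the gripper's body (75 mm by 188 mm) begins 65 mm behind the grasp point.
Start: joints at [-1.499, 0.259, 1.535, -0, 1.348, -0.203], TCP at [0.149, -0.529, 0.219] pointing down, gripper open.
Joint ranges: [-3.14, 3.14], [-0.91, 2.08], [0.19, 2.58], [-1.22, 4.36], [0.22, 2.71], [-3.12, 3.12]. Speed limits (rad/s): [2.57, 2.57, 3.14, 3.14, 3.14, 3.14].

INTERFACE

Orientations are given as a unit quaternion [w, x, y, z].
In Python, from cell import r, viewer, close_job gives the robot as it stands.
- The arm moves only by the shell command python3 -m jog 'ROWS' [OPENING]. ROWS is JSON, a list of rows, each an object with "linear": the shift along the world's x, y, z in mm, a list of three; "rot": the turn, a rotation vector about the world's x, y, z in degrees, a list of three. In form: [{"linear": [tx, ty, tz], "rot": [rx, ry, rz]}, ...]. A call has 1 to 20 rows; each row shifts and turns the pose as measured when the row begins; what a row does not reach is not made up. A row lasts 1/8 s, in which the tool goes at most 62.5 mm and 10.7 degrees, less where a joint would pass 70% of its speed; a pose out of reach is approached as far as the arm can. A call is refused whole if a number of a shift passes 62.5 or a number of a turn 10.7, either way. A call with a gripper value outside its range is refused whole. OPENING is the finger opening in mm, from 0 to 93, set as the call begins (- or left out, the last holds). The fingers move at their own pace and stop on an object; the grip force is fixed at half the most. Time passes only in rows, so rows that do not move let the fingers close. It gives the time, the measured TCP pose, the force and the opening at its end, in the units of the state.
- r.get_state(): the state, without advancing time (a new reading comes with each control period).
- viewer.camera(name): name is "side" or "top"; returns (picture, depth): 384x512x3 uint8, red, green, blue; 384x512 float32, m along the optical axis (not along the pixel's ray), 0 where there is no reading.
- viewer.calibration(name): a dict with "intrinsics" (3x3 intrinsics, pixels), "R" (3x3) and "t" (3): a world point X has camera coordinates R X + t. Camera axes: x right, y down, z forward; pixel columns grow to the right and rows downward; lengths in m; the calibration is good to about 2 mm. A picture is of the moment at which its call begins. calibration takes no time and is no camera call.
- close_job(): hands the job in, once; it reports no verdict.
The state is a dict: "clock": time; "joint_positions": joint angles; "qd": joint speeds; "tau": joint torques, N m; "tool_pos": TCP position; "tcp_rot": TCP orientation; "wrist_force": force on the tool from outside, world axes, zero at the start; "wrist_torque": the same for the moment, N m; "width": finger opening in m.
Only numpy, scipy, OpenCV 4.12 (cv2) and the standard library are available. Lean on these libraries where they do the work, as an engineer would, in place of code of your own. Each camera call takes 0.05 s, during which the arm holds its last target.

TASK

With the fingertips only, never gripping or lifting it, push the flat pink petri dish back against the long rail of the grey reading board. Then, keeping it against the rail, slide it gently along into the corner pocket at the left end (over the blue spot) until it is fully home, touching both the rail and the end stop. Leave everything else standing as it is and take the hand away.

Things in the scene. Friction and masses are not known exactly. Their poses are not given: they have to be found in the camera images.
- board: Grey reading board fixed on the counter, plate 150 (x) x 300 (y) mm, its top 8 mm above the counter. Origin: centre of its underside, at counter height. x points away from the robot to the rail, y along the rail to the pocket (left end), z up. Place varies, yaw up to 0.25 rad. Rail, stop and lip form the pocket, 61 mm wide in x, open towards -y, with a flat blue spot in its middle.
- rail (a point): Middle of the inner face of the long polished, slippery aluminium rail along the board's far edge, at plate height: board x = +55, y = 0. The rail runs along board y over the whole length (-150 to +150); it is 14 mm thick and stands 14 mm above the plate, as stop and lip do (their tops are 22 mm above the counter).
- stop (a point): Inner face of the aluminium end stop across the board's left end, at plate height: board x = +26.5, y = +130. It runs along board x from -16 to +55 mm.
- lip (a point): Middle of the inner face of the short aluminium lip on the robot's side of the pocket, at plate height: board x = -6, y = +107.5. It runs along board y from +85 to +130 and is 10 mm thick.
- pocket (a point): Where the centre of the dish's underside lies when it is home, touching rail and stop: on the plate at board x = 26.5, y = 101.5, z = 8 mm.
- dish: Closed round petri dish, pink, 57 mm across (radius 28.5), 13 mm high, about 30 g, lying flat and loose on the board's plate. Origin: centre of its underside. It starts 20 to 70 mm away from the rail and well to the right of the pocket. It slides when pushed on its side.
- vial: Amber vial with white cap, 22 mm across, 44 mm high, standing loose on the board's front strip, in front of the lip. Origin: centre of its underside. To be left alone.
- cap: Blue screw cap, 35 mm across, 14 mm high, lying loose on the board's front strip, right of the vial. Origin: centre of its underside. To be left alone.
- carton: Pink carton 55 x 75 x 24 mm, loose on the counter left of the board. Origin: centre of its underside. To be left alone.
- cup: Terracotta-coloured cup, 81 mm across, 112 mm high, loose on the counter right of the board. Origin: centre of its underside. To be left alone.
- dropper: White dropper bottle with a red tip, 35 mm across, 104 mm high, loose on the counter right of the board. Origin: centre of its underside. To be left alone.
There are look-alikes about, which are no part of the job. Of the things like the dish, leave any that is black; of the rest the smaller one is meant.

How it is judged:
On the way:
1. the dish is brought against the rail (gap under 4 mm) to the right of the pocket's mouth (x of dish in the frame of board above 0.0225 m and y of dish in the frame of board below 0.045 m), for 0.1 s.
At the end, for the whole second after the job is handed in: The dish lies flat and at rest in the corner pocket, not more than 4 mm from the rail and not more than 4 mm from the end stop (x of dish in the frame of board above 0.0225 m and y of dish in the frame of board above 0.0975 m and distance between dish and pocket below 0.006 m and angle between dish's own z axis and vertical below 0.06 rad and linear speed of dish below 0.01 m/s); the robot touches nothing.
It fails at once if the dish is lifted more than 6 mm off the plate, or tipped (z of dish in the frame of board above 0.014 m or angle between dish's own z axis and vertical above 0.25 rad).
It fails at once if the dish falls off the board (z of dish in the frame of board below 0.004 m).
It fails at once if the dish travels the last stretch to the pocket more than 12 mm off the rail (y of dish in the frame of board above 0.045 m and x of dish in the frame of board below 0.0145 m).
It fails at once if the dish is gripped or pressed hard (over 30 N) (contact force between the fingers and dish above 30 N).
It fails at once if another thing is moved by more than 12 mm or tipped over (distance of any of vial, cap, carton, cup, dropper from where it was at the start of the episode above 0.012 m or angle between any of vial, cap, carton, cup, dropper's own z axis and vertical above 0.3 rad).
It also fails if it takes over 48 s, if anything falls off the work surface, if the arm or the gripper's body presses on something with over 40 N, if the wrist force passes 120 N, or if a joint passes its speed limit or range.

## Working session

There is one attempt and no reset: what is moved stays moved. The work goes in short steps, Python scripts to look and compute and a shell command to move; the robot and the scene stay as the last step left them, time stands still between calls to the robot, and variables do not carry over. Pictures are saved under pics/ and viewed, and the job is handed in when it is done.

```bash
ls; mkdir -p pics; python3 - <<'E'
from cell import r, viewer
import cv2, numpy as np
for n in("top","side"):
    p,d=viewer.camera(n); cv2.imwrite(f"pics/{n}0.png",p[:,:,::-1]); np.savez(f"pics/{n}0.npz",p=p,d=d)
    c=viewer.calibration(n); print(n,c)
print(r.get_state())
E
```

```text
pics
top {'intrinsics': array([[437.86738734,   0.        , 258.90258124],
       [  0.        , 437.86738734, 193.20315318],
       [  0.        ,   0.        ,   1.        ]]), 'R': array([[-0.01979923, -0.99938283, -0.02901648],
       [-0.99345749,  0.02293012, -0.11187681],
       [ 0.11247311,  0.02661156, -0.99329836]]), 't': array([-0.0122631 ,  0.52970366,  1.17060846])}
side {'intrinsics': array([[420.23969637,   0.        , 252.55915857],
       [  0.        , 420.23969637, 196.88222058],
       [  0.        ,   0.        ,   1.        ]]), 'R': array([[-0.43845509, -0.89860854, -0.01611905],
       [-0.45038129,  0.23520285, -0.8612992 ],
       [ 0.77776207, -0.3703813 , -0.50784236]]), 't': array([0.19541953, 0.29754632, 1.05330716])}
{'clock': 0.1, 'joint_positions': array([-1.49880986e+00,  2.59256022e-01,  1.53595626e+00,  7.78243057e-06,
        1.34793790e+00, -2.02790682e-01]), 'qd': array([ 2.98840256e-04, -3.10072820e-04, -3.70452373e-03,  3.03003583e-04,
       -7.48182528e-04,  5.33684661e-05]), 'tau': array([ 2.49934230e-03, -4.38209116e+01, -2.84645104e+01,  7.21330382e-02,
        3.61616642e-02, -5.27847385e-05]), 'tool_pos': array([ 0.1492292 , -0.52888827,  0.21791537]), 'tcp_rot': array([-7.76851348e-04,  9.90576844e-01,  1.36955868e-01,  5.46827263e-05]), 'wrist_force': array([-0.18597368,  0.64597274, -0.56191994]), 'wrist_torque': array([0.02387803, 0.00596424, 0.02619622]), 'width': 0.09284112580955271}
```

View pics/top0.png

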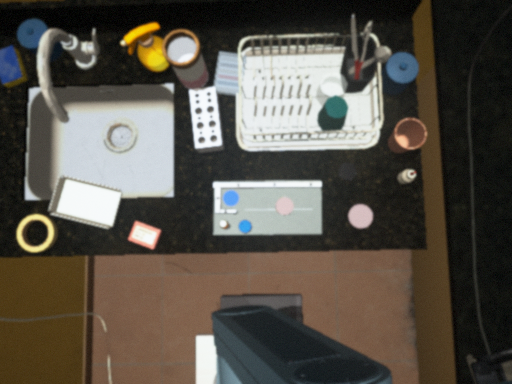

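View pics/side0.png

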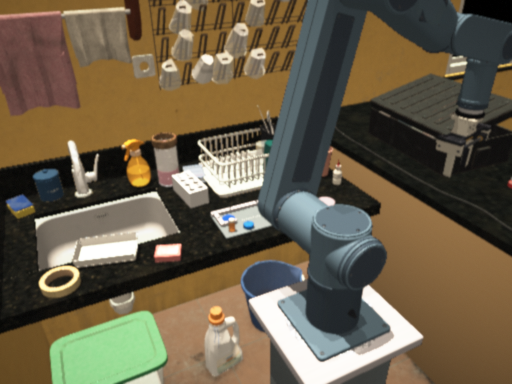

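The top view shows the board at cols 213–322, rows 181–235. A pink disc lies on it at (285,205), and a larger pink disc lies off the board at (360,216). The blue spot is at (231,198), the blue cap at (245,227) and the vial at (224,225). In the side view the arm hides the right part of the board.

```bash
cat > h.py <<'E'
import numpy as np, cv2
from cell import viewer
def ray(n,u,v):
    c=viewer.calibration(n); K=c["intrinsics"];R=c["R"];t=c["t"]
    d=R.T@np.linalg.inv(K)@np.array([u,v,1.]); return -R.T@t, d
def onz(n,u,v,z):
    o,d=ray(n,u,v); return o+d*(z-o[2])/d[2]
def dep(n,u,v,D):
    o,d=ray(n,u,v); return o+d*D
def proj(n,X):
    c=viewer.calibration(n); q=c["intrinsics"]@(c["R"]@X+c["t"]); return q[:2]/q[2]
def tri(a,b):
    (o1,d1),(o2,d2)=a,b
    s=np.linalg.lstsq(np.c_[d1,-d2],o2-o1,rcond=None)[0]
    p,q=o1+d1*s[0],o2+d2*s[1]; return (p+q)/2,np.linalg.norm(p-q)
E
python3 - <<'E'
import sys; sys.path.insert(0,'.')
from h import *
z=np.load("pics/top0.npz"); p,d=z['p'],z['d']
hsv=cv2.cvtColor(p,cv2.COLOR_RGB2HSV)
print(hsv[205,285],hsv[216,360],hsv[198,231],hsv[227,245],hsv[215,300])
cv2.imwrite("pics/topc.png",cv2.resize(p[170:245,200:385,::-1],None,fx=4,fy=4,interpolation=cv2.INTER_NEAREST))
q=np.load("pics/side0.npz")['p']
cv2.imwrite("pics/sidec.png",cv2.resize(q[170:250,190:350,::-1],None,fx=5,fy=5,interpolation=cv2.INTER_NEAREST))
for (u,v) in [(285,205),(360,216),(231,198),(245,227),(300,215),(270,184),(300,245)]: print(u,v,dep("top",u,v,d[v,u]))
E
```

```text
[  0  23 222] [179  27 214] [106 161 246] [102 192 238] [ 73  16 192]
285 205 [ 0.49740624 -0.09498274  0.00465885]
360 216 [ 0.46209478 -0.30033137  0.00847541]
231 198 [0.51990099 0.05499252 0.00974745]
245 227 [0.43795134 0.01643651 0.02287022]
300 215 [ 0.46861027 -0.13576455  0.00528536]
270 184 [ 0.55498354 -0.0545848   0.02248446]
300 245 [ 0.38597262 -0.13362521 -0.00040142]
```

View pics/topc.png

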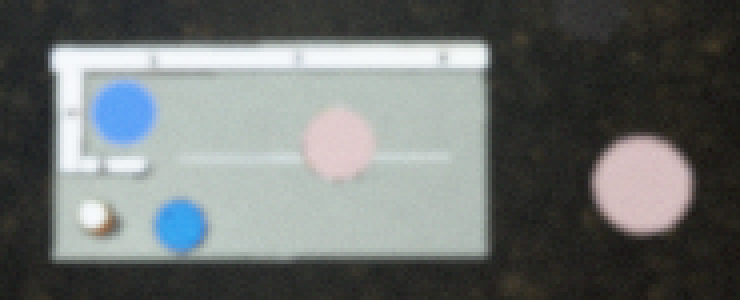

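View pics/sidec.png

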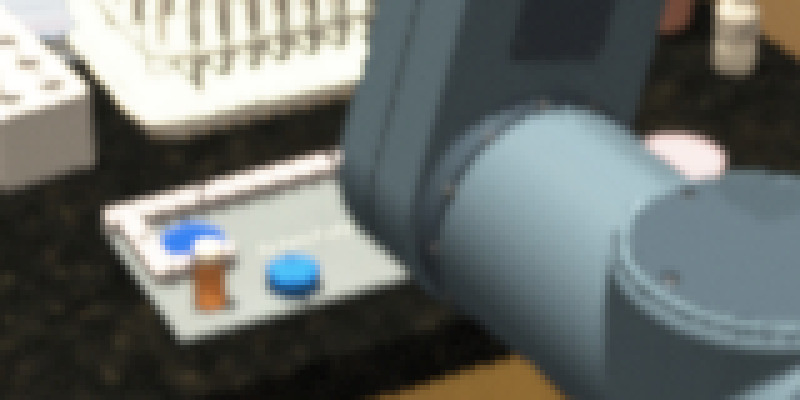

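Candidates for the dish: the pink disc on the board (285,205), the bigger pink disc on the counter (360,216), and a dark disc (≈347,174). The description points to the smaller pink one on the board. I'll check its size and height, because its depth reads low.

```bash
python3 - <<'E'
import sys; sys.path.insert(0,'.')
from h import *
z=np.load("pics/top0.npz"); p,d=z['p'],z['d']
H=lambda u,v: round(1000*dep("top",u,v,d[v,u])[2],1) if d[v,u]>0 else None
for v in range(190,220,3): print(v,[H(u,v) for u in range(268,304,3)])
print([H(u,216) for u in range(340,382,3)])
hsv=cv2.cvtColor(p,cv2.COLOR_RGB2HSV)
lab=cv2.cvtColor(p,cv2.COLOR_RGB2LAB).astype(int)
m=((lab[...,1]>133)).astype(np.uint8); m[:, :260]=0; m[:190]=0; m[232:]=0; m[:,385:]=0
n,L,st,ce=cv2.connectedComponentsWithStats(m)
for i in range(1,n):
  if st[i,4]>50: print(st[i],ce[i],'diam px',2*np.sqrt(st[i,4]/np.pi), 'mm at z21',2*np.sqrt(st[i,4]/np.pi)*d[int(ce[i][1]),int(ce[i][0])]/437.9*1000)
b=((hsv[...,0]>95)&(hsv[...,0]<115)&(hsv[...,1]>120)&(hsv[...,2]>150)).astype(np.uint8); b[:180]=0;b[:,:212]=0;b[:,262:]=0;b[245:]=0
n,L,st,ce=cv2.connectedComponentsWithStats(b)
for i in range(1,n): print('blue',st[i],ce[i])
E
```

```text
190 [np.float64(8.1), np.float64(11.4), np.float64(9.1), np.float64(6.1), np.float64(11.2), np.float64(9.3), np.float64(12.9), np.float64(6.5), np.float64(13.6), np.float64(7.7), np.float64(8.9), np.float64(9.3)]
193 [np.float64(4.5), np.float64(8.4), np.float64(10.9), np.float64(5.4), np.float64(6.1), np.float64(8.9), np.float64(12.0), np.float64(12.2), np.float64(10.8), np.float64(4.9), np.float64(10.5), np.float64(12.3)]
196 [np.float64(12.7), np.float64(4.1), np.float64(9.8), np.float64(10.5), np.float64(1.8), np.float64(5.2), np.float64(10.0), np.float64(4.6), np.float64(12.2), np.float64(7.8), np.float64(6.5), np.float64(16.2)]
199 [np.float64(6.8), np.float64(10.6), np.float64(6.8), np.float64(10.9), np.float64(15.1), np.float64(8.0), np.float64(10.0), np.float64(15.0), np.float64(10.2), np.float64(9.3), np.float64(8.8), np.float64(7.8)]
202 [np.float64(5.6), np.float64(9.5), np.float64(11.2), np.float64(14.8), np.float64(12.5), np.float64(14.0), np.float64(14.5), np.float64(12.2), np.float64(9.7), np.float64(12.6), np.float64(8.4), np.float64(8.2)]
205 [np.float64(5.4), np.fl
[... 898 characters left out ...]
64(6.1), np.float64(9.0), np.float64(9.4), np.float64(8.4), np.float64(7.0), np.float64(12.0), np.float64(9.1), np.float64(6.3), np.float64(8.3)]
[np.float64(0.7), np.float64(6.7), np.float64(-0.9), np.float64(5.8), np.float64(10.6), np.float64(3.4), np.float64(8.3), np.float64(6.2), np.float64(8.7), np.float64(12.7), np.float64(6.5), np.float64(1.7), np.float64(1.1), np.float64(1.6)]
[276 198  17  16 201] [284.11442786 205.70646766] diam px 15.99753570059363 mm at z21 44.38864214577892
[348 204  25  25 481] [360.18503119 215.75259875] diam px 24.747287144606645 mm at z21 68.27242410562506
blue [224 191  14  14 160] [230.49375 197.70625]
blue [239 220  12  13 118] [244.69491525 226.07627119]
```

```bash
cat > meas.py <<'E'
from h import *
def cross(g,lo,hi,th,rising):
    for i in range(lo,hi):
        a,b=g[i],g[i+1]
        if (rising and a<th<=b) or (not rising and a>th>=b): return i+(th-a)/(b-a)
    return None
def line(p):  # Nx2 -> centroid, dir
    p=np.array(p); 
    for _ in range(3):
        c=p.mean(0); d=np.linalg.svd(p-c)[2][0]; e=abs((p-c)@np.array([-d[1],d[0]])); p=p[e<max(2*e.std(),.3e-3)]
    return c,d,e.std()
def board(p):
    g=cv2.cvtColor(p,cv2.COLOR_RGB2GRAY).astype(float)
    near=[onz("top",u,cross(g[:,u],222,245,100,False),.008)[:2] for u in range(220,316,2) if cross(g[:,u],222,245,100,False)]
    outer=[onz("top",u,cross(g[:,u],172,186,130,True),.022)[:2] for u in range(220,316,2) if cross(g[:,u],172,186,130,True)]
    inner=[onz("top",u,cross(g[:,u],184,193,210,False),.022)[:2] for u in range(240,316,2) if cross(g[:,u],184,193,210,False)]
    right=[onz("top",cross(g[v],315,330,100,False),v,.008)[:2] for v in range(192,232,2) if cross(g[v],315,330,100,False)]
    left=[onz("top",cross(g[v],205,220,100,True),v,.008)[:2] for v in range(216,232,2) if cross(g[v],205,220,100,True)]
    return {k:line(v) for k,v in dict(near=near,outer=outer,inner=inner,right=right,left=left).items()}
E
python3 - <<'E'
import sys; sys.path.insert(0,'.')
from meas import *
z=np.load("pics/top0.npz"); p=z['p']
B=board(p)
for k,(c,d,s) in B.items(): print(k,c.round(4),np.degrees(np.arctan2(d[1],d[0])).round(2)%180,s)
yd=B['outer'][1]; yd=yd*np.sign(yd[1]); xd=np.array([yd[1],-yd[0]])
for k in('near','inner','outer'): print(k,'x',B[k][0]@xd)
for k in('left','right'): print(k,'y',B[k][0]@yd)
g=cv2.cvtColor(p,cv2.COLOR_RGB2GRAY)
print(g[176:196,300]); print(g[198,210:232]);print(g[150:180,347])
print('cam',ray('top',0,0)[0])
lab=cv2.cvtColor(p,cv2.COLOR_RGB2LAB).astype(int); print(lab[205,268:304,1])
print(lab[192:220,285,1])
E
```

```text
near [ 0.4164 -0.0481] 89.45 6.278441516749056e-05
outer [ 0.5663 -0.0065] 89.43 8.293683772077107e-05
inner [ 0.5476 -0.0721] 88.72 7.656170062160803e-05
right [ 0.474  -0.1954] 178.18 6.518611106396211e-05
left [0.4515 0.1072] 179.93 3.700140612643397e-05
near x 0.4168888306046978
inner x 0.5483306020782877
outer x 0.5662879636228851
left y 0.11174348774531893
right y -0.19069456978258384
[ 47  51  50  75 140 203 236 246 248 245 229 189 179 185 190 192 190 191
 190 191]
[ 32  37  49  97 166 218 225 203 210 214 199 179 180 171 158 150 154 151
 150 152 152 150]
[69 58 55 52 52 53 52 52 53 45 42 44 46 49 52 51 49 51 51 52 53 55 50 52
 53 52 52 53 48 41]
cam [ 0.3943333  -0.05555341  1.22166918]
[124 123 123 123 124 123 125 129 134 134 136 135 136 135 136 135 135 135
 135 135 135 136 135 135 135 131 127 124 124 123 123 124 124 124 124 123]
[123 123 124 124 126 131 133 136 135 135 136 135 136 135 135 135 135 135
 136 135 135 135 133 128 125 124 124 124]
```

```bash
cat >> meas.py <<'E'
YD=np.array([np.cos(np.radians(89.45)),np.sin(np.radians(89.45))]); XD=np.array([YD[1],-YD[0]])
ORG=XD*0.4923+YD*(-0.0395)
def tob(X): q=np.array(X[:2])-ORG; return np.array([q@XD,q@YD])
def tow(b): return ORG+XD*b[0]+YD*b[1]
def dish(p):
    a=cv2.cvtColor(p,cv2.COLOR_RGB2LAB).astype(float)[...,1]
    m=(a>129.5).astype(np.uint8); m[:,:216]=0;m[:,322:]=0;m[:184]=0;m[232:]=0
    n,L,st,ce=cv2.connectedComponentsWithStats(m)
    i=1+np.argmax(st[1:,4]); w=np.clip(a-124,0,11)*(cv2.dilate((L==i).astype(np.uint8),np.ones((5,5)))>0)
    v,u=np.mgrid[:384,:512]; s=w.sum(); c=((w*u).sum()/s,(w*v).sum()/s)
    return c,2*np.sqrt(s/11/np.pi),onz("top",*c,.019),st[i]
E
python3 - <<'E'
import sys; sys.path.insert(0,'.')
from meas import *
p=np.load("pics/top0.npz")['p']
c,D,X,st=dish(p); print('dish',c,'D mm',D*1.21/.4379,X,'board',tob(X)*1e3)
print('spot',tob(onz("top",230.49,197.7,.008))*1e3)
print('cap',tob(onz("top",244.7,226.1,.022))*1e3, onz("top",244.7,226.1,.022))
d=np.load("pics/top0.npz")['d']
for u in (240,255,270,285,300): 
  for v in(140,145,150,155,160): print(u,v,dep("top",u,v,d[v,u]).round(3),end=' ')
  print()
E
python3 -m jog '[{"linear":[21.5,33,0],"rot":[0,0,-1.25]},{"linear":[21.5,33,0],"rot":[0,0,-1.25]},{"linear":[21.5,33,0],"rot":[0,0,-1.25]},{"linear":[21.5,33,0],"rot":[0,0,-1.25]},{"linear":[21.5,33,0],"rot":[0,0,-1.25]},{"linear":[21.5,33,0],"rot":[0,0,-1.25]},{"linear":[21.5,33,0],"rot":[0,0,-1.25]},{"linear":[21.5,33,0],"rot":[0,0,-1.25]},{"linear":[0,0,0],"rot":[0,0,0]}]' 0
```

```text
dish (np.float64(284.12651461154667), np.float64(205.70384889522452)) D mm 49.79812318890703 [ 0.49430266 -0.09206685  0.019     ] board [  2.86365478 -47.81771132]
spot [ 28.08950717 101.06648152]
cap [-52.02810026  60.99829333] [0.44045798 0.01727106 0.022     ]
240 140 [0.682 0.027 0.019] 240 145 [0.667 0.027 0.022] 240 150 [0.657 0.028 0.001] 240 155 [0.642 0.028 0.005] 240 160 [0.629 0.029 0.   ] 
255 140 [ 0.67  -0.017  0.066] 255 145 [ 0.669 -0.015  0.009] 255 150 [ 0.651 -0.015  0.024] 255 155 [ 0.642 -0.014 -0.001] 255 160 [ 0.627 -0.014  0.002] 
270 140 [ 0.669 -0.057  0.066] 270 145 [ 0.668 -0.057  0.009] 270 150 [ 0.649 -0.057  0.031] 270 155 [ 0.64  -0.056  0.005] 270 160 [ 0.626 -0.056  0.001] 
285 140 [ 0.667 -0.098  0.068] 285 145 [ 0.668 -0.099  0.005] 285 150 [ 0.654 -0.099  0.001] 285 155 [ 0.639 -0.099  0.006] 285 160 [ 0.625 -0.098  0.003] 
300 140 [ 0.667 -0.138  0.064] 300 145 [ 0.666 -0.142  0.008] 300 150 [ 0.652 -0.141  0.004] 300 155 [ 0.64  -0.142 -0.005] 300 160 [ 0.624 -0.141  0.   ] 
clock: 1.23
tool_pos: [0.3236, -0.2544, 0.2141]
tcp_rot: [-0.004, 0.999, 0.046, -0.0]
wrist_force: [-0.4, -0.8, -0.4]
width: 0.008
```

```bash
python3 - <<'E'
import sys; sys.path.insert(0,'.')
from meas import *
p,d=viewer.camera("side"); cv2.imwrite("pics/side1.png",cv2.resize(p[160:260,190:390,::-1],None,fx=4,fy=4,interpolation=cv2.INTER_CUBIC))
p,d=viewer.camera("top"); print(dish(p)); cv2.imwrite("pics/top1.png",cv2.resize(p[170:320,200:400,::-1],None,fx=4,fy=4,interpolation=cv2.INTER_CUBIC))
print(viewer and proj("side",np.array([.4943,-.092,.019])))
E
```

```text
((np.float64(284.13912732474967), np.float64(205.68168812589414)), np.float64(17.989839978770632), array([ 0.49436304, -0.09210311,  0.019     ]), array([276, 197,  18,  18, 254], dtype=int32))
[270.10728324 207.49310865]
```

View pics/side1.png

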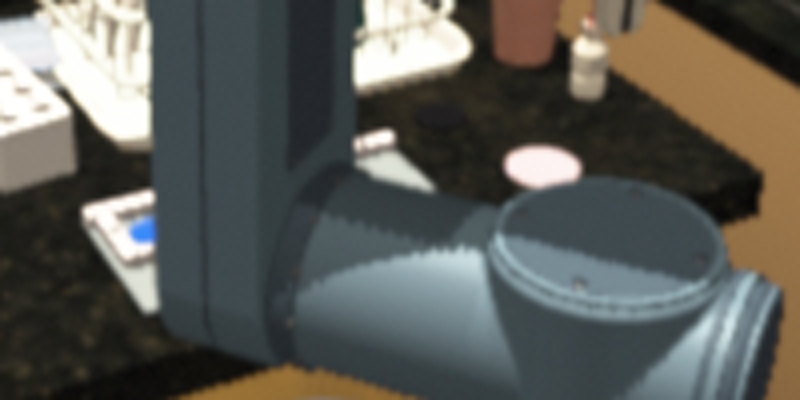

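View pics/top1.png

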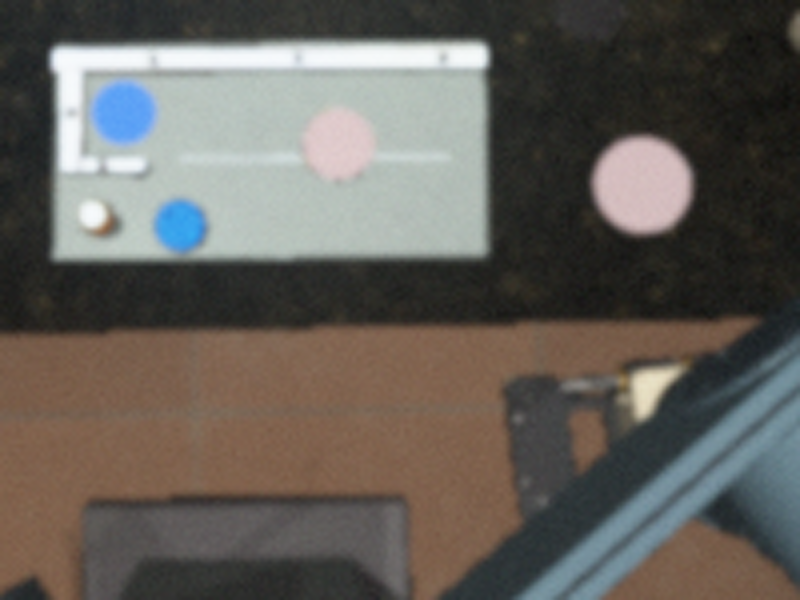

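```bash
python3 - <<'E'
import sys; sys.path.insert(0,'.')
from meas import *
p=np.load("pics/side0.npz")['p']; h=cv2.cvtColor(p,cv2.COLOR_RGB2HSV)
b=((h[...,0]>95)&(h[...,0]<115)&(h[...,1]>120)&(h[...,2]>140)).astype(np.uint8); b[:205]=0;b[235:]=0;b[:,:215]=0;b[:,262:]=0
n,L,st,ce=cv2.connectedComponentsWithStats(b)
for i in range(1,n): print(st[i],ce[i])
i=[i for i in range(1,n) if ce[i][0]>240][0]
print(tri(ray("top",244.7,226.1),ray("side",*ce[i])))
E
python3 -m jog '[{"linear":[20,30,0],"rot":[0,0,-1.2]},{"linear":[20,30,0],"rot":[0,0,-1.2]},{"linear":[20,30,0],"rot":[0,0,-1.2]},{"linear":[20,30,0],"rot":[0,0,-1.2]},{"linear":[20,30,0],"rot":[0,0,-1.2]},{"linear":[0,0,-30],"rot":[0,0,0]},{"linear":[0,0,-30],"rot":[0,0,0]},{"linear":[0,0,-30],"rot":[0,0,0]},{"linear":[0,0,0],"rot":[0,0,0]}]' 0
```

```text
[223 215  11   5  33] [226.81818182 216.87878788]
[244 221   9   7  47] [247.93617021 224.21276596]
(array([0.44100082, 0.01822939, 0.01546308]), np.float64(0.0012621191167344714))
clock: 2.45
tool_pos: [0.4248, -0.1148, 0.1215]
tcp_rot: [-0.001, 1.0, -0.016, -0.0]
wrist_force: [0.1, 0.8, -0.1]
width: 0.0005
```

```bash
python3 -m jog '[{"linear":[15,20,-30],"rot":[0,0,1.3]},{"linear":[0,0,-30],"rot":[0,0,0]},{"linear":[0,0,-20],"rot":[0,0,0]},{"linear":[0,0,-10],"rot":[0,0,0]},{"linear":[0,0,0],"rot":[0,0,0]}]' 0
```

```text
clock: 3.08
tool_pos: [0.4454, -0.1013, 0.0347]
tcp_rot: [0.001, 1.0, -0.007, 0.004]
wrist_force: [0.7, 1.2, 0.5]
width: 0.0005
```

```bash
python3 -m jog '[{"linear":[-3,9,0],"rot":[0,0,0]},{"linear":[0,0,0],"rot":[0,0,0]},{"linear":[0,0,-10],"rot":[0,0,0]},{"linear":[0,0,-8],"rot":[0,0,0]},{"linear":[0,0,0],"rot":[0,0,0]}]' 0
```

```text
clock: 3.7
tool_pos: [0.4439, -0.0927, 0.0179]
tcp_rot: [0.002, 1.0, -0.007, 0.006]
wrist_force: [-0.2, -0.2, -0.3]
width: 0.0005
```

```bash
python3 -m jog '[{"linear":[0,0,-4],"rot":[0,0,0]},{"linear":[0,0,0],"rot":[0,0,0]}]' 0;  python3 - <<'E'
import sys; sys.path.insert(0,'.')
from meas import *
p,d=viewer.camera("top"); c,D,X,st=dish(p);print(c,D,X,st,tob(X)); cv2.imwrite("pics/top2.png",cv2.resize(p[170:245,200:385,::-1],None,fx=4,fy=4,interpolation=cv2.INTER_CUBIC))
E
```

```text
clock: 3.95
tool_pos: [0.4438, -0.0928, 0.0134]
tcp_rot: [0.002, 1.0, -0.007, 0.006]
wrist_force: [0.0, 0.3, -0.7]
width: 0.0008
(np.float64(230.5055187637969), np.float64(197.64459161147903)) 12.54204761191542 [0.51996201 0.05550717 0.019     ] [223 191  16  14 148] [0.02710524 0.09999581]
```

View pics/top2.png

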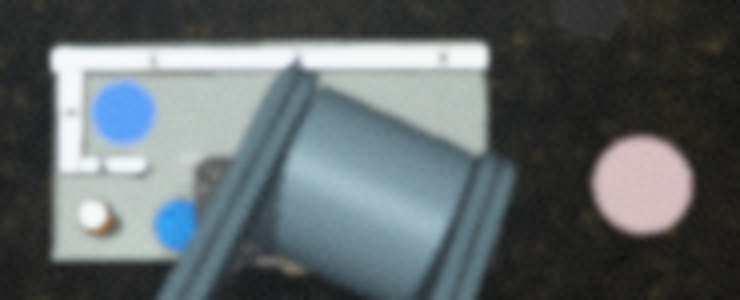

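```bash
python3 -m jog '[{"linear":[3,0,0],"rot":[0,0,0]},{"linear":[3,0,0],"rot":[0,0,0]},{"linear":[3,0,0],"rot":[0,0,0]},{"linear":[3,0,0],"rot":[0,0,0]},{"linear":[3,0,0],"rot":[0,0,0]},{"linear":[3,0,0],"rot":[0,0,0]},{"linear":[3,0,0],"rot":[0,0,0]},{"linear":[3,0,0],"rot":[0,0,0]},{"linear":[3,0,0],"rot":[0,0,0]},{"linear":[3,0,0],"rot":[0,0,0]},{"linear":[0,0,0],"rot":[0,0,0]}]' 0
```

```text
clock: 5.38
tool_pos: [0.4766, -0.093, 0.014]
tcp_rot: [0.003, 1.0, -0.007, 0.007]
wrist_force: [-1.2, 0.3, 0.4]
width: 0.0001
```

```bash
python3 -m jog '[{"linear":[1.5,0,0],"rot":[0,0,0]},{"linear":[0,0,0],"rot":[0,0,0]}]' 0; python3 -m jog '[{"linear":[1.5,0,0],"rot":[0,0,0]},{"linear":[0,0,0],"rot":[0,0,0]}]' 0;python3 -m jog '[{"linear":[1.5,0,0],"rot":[0,0,0]},{"linear":[0,0,0],"rot":[0,0,0]}]' 0
```

```text
clock: 5.62
tool_pos: [0.4781, -0.093, 0.0139]
tcp_rot: [0.003, 1.0, -0.007, 0.007]
wrist_force: [-0.4, -0.7, -0.2]
width: 0.0006
clock: 5.88
tool_pos: [0.4796, -0.093, 0.0139]
tcp_rot: [0.003, 1.0, -0.007, 0.007]
wrist_force: [-0.4, -0.1, -0.2]
width: 0.0006
clock: 6.12
tool_pos: [0.4812, -0.093, 0.0139]
tcp_rot: [0.003, 1.0, -0.007, 0.007]
wrist_force: [-0.2, 0.6, 0.7]
width: 0.0004
```

```bash
python3 -m jog '[{"linear":[1,0,0],"rot":[0,0,0]},{"linear":[0,0,0],"rot":[0,0,0]}]' 0; python3 -m jog '[{"linear":[1,0,0],"rot":[0,0,0]},{"linear":[0,0,0],"rot":[0,0,0]}]' 0
```

```text
clock: 6.38
tool_pos: [0.4821, -0.0929, 0.0139]
tcp_rot: [0.003, 1.0, -0.007, 0.006]
wrist_force: [-0.8, 0.9, -0.3]
width: 0.0006
clock: 6.62
tool_pos: [0.4821, -0.0927, 0.0137]
tcp_rot: [0.002, 1.0, -0.007, 0.005]
wrist_force: [-1.6, 0.7, 0.7]
width: 0.0007
```

```bash
python3 -m jog '[{"linear":[1.5,0,0],"rot":[0,0,0]},{"linear":[0,0,0],"rot":[0,0,0]}]' 0
```

```text
clock: 6.88
tool_pos: [0.4822, -0.0925, 0.0134]
tcp_rot: [0.002, 1.0, -0.007, 0.004]
wrist_force: [-1.1, 0.6, 1.0]
width: 0.0001
```

```bash
python3 -m jog '[{"linear":[-10,0,0],"rot":[0,0,0]},{"linear":[-15,0,0],"rot":[0,0,0]},{"linear":[0,-15,20],"rot":[0,0,0]},{"linear":[0,-35,20],"rot":[0,0,0]},{"linear":[0,-40,20],"rot":[0,0,0]},{"linear":[0,-40,0],"rot":[0,0,0]},{"linear":[0,-40,0],"rot":[0,0,0]},{"linear":[0,0,0],"rot":[0,0,0]}]' 0;  python3 - <<'E'
import sys; sys.path.insert(0,'.')
from meas import *
p,d=viewer.camera("top"); c,D,X,st=dish(p);print(c,D,X,st,tob(X)); cv2.imwrite("pics/top3.png",cv2.resize(p[170:245,200:385,::-1],None,fx=4,fy=4,interpolation=cv2.INTER_CUBIC))
E
```

```text
clock: 7.88
tool_pos: [0.452, -0.2662, 0.0759]
tcp_rot: [0.003, 1.0, -0.006, 0.006]
wrist_force: [-1.1, -0.3, -0.2]
width: 0.0008
(np.float64(283.9929873772791), np.float64(197.13920056100983)) 18.16910259850418 [ 0.51799533 -0.09232098  0.019     ] [275 188  19  19 260] [ 0.02655767 -0.0478444 ]
```

View pics/top3.png

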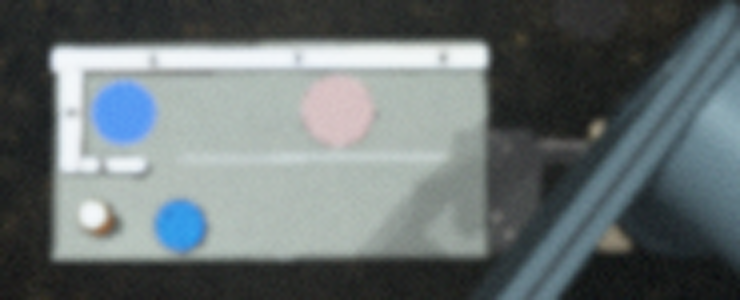

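The dish is at board (26.6, −47.8), so it touches the rail. Next I set the fingers to the right of it, yawed about 8° so the push leans slightly towards the rail.

```bash
python3 -m jog '[{"linear":[20,30,0],"rot":[0,0,-2.5]},{"linear":[20,30,0],"rot":[0,0,-2.5]},{"linear":[19,30,0],"rot":[0,0,-2.5]},{"linear":[0,10,-15],"rot":[0,0,0]},{"linear":[0,0,-15],"rot":[0,0,0]},{"linear":[0,0,0],"rot":[0,0,0]}]' 0
```

```text
clock: 8.68
tool_pos: [0.5072, -0.1544, 0.0437]
tcp_rot: [0.001, 0.997, -0.072, 0.004]
wrist_force: [-0.3, 0.3, 1.3]
width: 0.0006
```

```bash
python3 -m jog '[{"linear":[3.5,-6,0],"rot":[0,0,0]},{"linear":[0,0,0],"rot":[0,0,0]},{"linear":[0,0,-12],"rot":[0,0,0]},{"linear":[0,0,-10],"rot":[0,0,0]},{"linear":[0,0,-7],"rot":[0,0,0]},{"linear":[0,0,0],"rot":[0,0,0]}]' 0
```

```text
clock: 9.43
tool_pos: [0.5106, -0.1628, 0.0131]
tcp_rot: [0.001, 0.997, -0.074, 0.004]
wrist_force: [0.3, 0.4, 0.9]
width: 0.0003
```

```bash
python3 -m jog '[{"linear":[0,3,0],"rot":[0,0,0]},{"linear":[0,3,0],"rot":[0,0,0]},{"linear":[0,3,0],"rot":[0,0,0]},{"linear":[0,3,0],"rot":[0,0,0]},{"linear":[0,3,0],"rot":[0,0,0]},{"linear":[0,3,0],"rot":[0,0,0]},{"linear":[0,3,0],"rot":[0,0,0]},{"linear":[0,3,0],"rot":[0,0,0]},{"linear":[0,3,0],"rot":[0,0,0]},{"linear":[0,3,0],"rot":[0,0,0]},{"linear":[0,3,0],"rot":[0,0,0]},{"linear":[0,3,0],"rot":[0,0,0]},{"linear":[0,3,0],"rot":[0,0,0]},{"linear":[0,3,0],"rot":[0,0,0]},{"linear":[0,3,0],"rot":[0,0,0]},{"linear":[0,0,0],"rot":[0,0,0]}]' 0;  python3 - <<'E'
import sys; sys.path.insert(0,'.')
from meas import *
p,d=viewer.camera("top"); c,D,X,st=dish(p);print(c,D,X,st,tob(X)); cv2.imwrite("pics/top4.png",cv2.resize(p[170:245,200:385,::-1],None,fx=4,fy=4,interpolation=cv2.INTER_CUBIC))
E
```

```text
clock: 11.42
tool_pos: [0.5112, -0.1145, 0.0139]
tcp_rot: [0.001, 0.997, -0.073, 0.005]
wrist_force: [-0.1, 0.7, 0.2]
width: 0.0004
(np.float64(230.49897610921502), np.float64(197.65255972696247)) 13.021995144708795 [0.51994026 0.05552559 0.019     ] [223 191  15  15 163] [0.02708331 0.10001402]
```

View pics/top4.png

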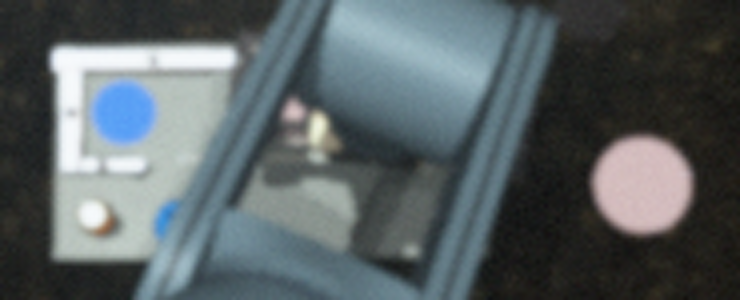

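The pink dish shows at crop (290,107), just ahead of the fingertips; the wrist hides the rest. I keep pushing.

```bash
python3 -m jog '[{"linear":[0,3,0],"rot":[0,0,0]},{"linear":[0,3,0],"rot":[0,0,0]},{"linear":[0,3,0],"rot":[0,0,0]},{"linear":[0,3,0],"rot":[0,0,0]},{"linear":[0,3,0],"rot":[0,0,0]},{"linear":[0,3,0],"rot":[0,0,0]},{"linear":[0,3,0],"rot":[0,0,0]},{"linear":[0,3,0],"rot":[0,0,0]},{"linear":[0,3,0],"rot":[0,0,0]},{"linear":[0,3,0],"rot":[0,0,0]},{"linear":[0,3,0],"rot":[0,0,0]},{"linear":[0,3,0],"rot":[0,0,0]},{"linear":[0,3,0],"rot":[0,0,0]},{"linear":[0,3,0],"rot":[0,0,0]},{"linear":[0,3,0],"rot":[0,0,0]},{"linear":[0,3,0],"rot":[0,0,0]},{"linear":[0,3,0],"rot":[0,0,0]},{"linear":[0,3,0],"rot":[0,0,0]},{"linear":[0,3,0],"rot":[0,0,0]},{"linear":[0,0,0],"rot":[0,0,0]}]' 0;  python3 - <<'E'
import sys; sys.path.insert(0,'.')
from meas import *
p,d=viewer.camera("top"); cv2.imwrite("pics/top5.png",cv2.resize(p[170:245,200:385,::-1],None,fx=4,fy=4,interpolation=cv2.INTER_CUBIC))
p,d=viewer.camera("side"); cv2.imwrite("pics/side5.png",cv2.resize(p[170:270,190:350,::-1],None,fx=4,fy=4,interpolation=cv2.INTER_CUBIC))
E
```

```text
clock: 13.98
tool_pos: [0.5113, -0.0536, 0.014]
tcp_rot: [0.001, 0.997, -0.073, 0.005]
wrist_force: [-0.2, -0.5, -0.4]
width: 0.0001
```

View pics/top5.png

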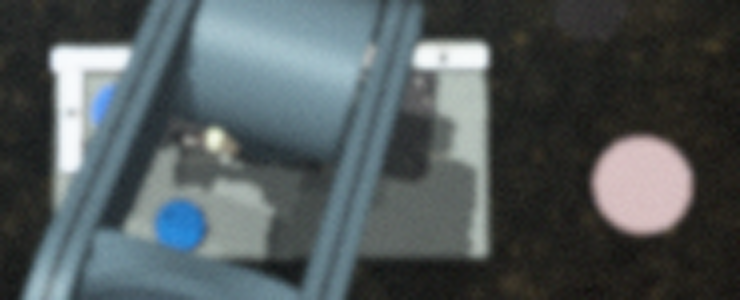

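View pics/side5.png

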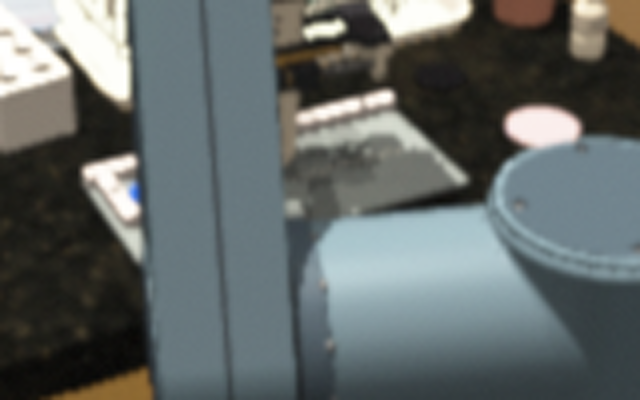

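The dish is hidden now. Before the last stretch I back off and check that it is still on the rail.

```bash
python3 -m jog '[{"linear":[0,-10,0],"rot":[0,0,0]},{"linear":[0,-30,0],"rot":[0,0,0]},{"linear":[0,-40,0],"rot":[0,0,0]},{"linear":[0,-40,0],"rot":[0,0,0]},{"linear":[0,0,0],"rot":[0,0,0]}]' 0;  python3 - <<'E'
import sys; sys.path.insert(0,'.')
from meas import *
p,d=viewer.camera("top"); c,D,X,st=dish(p);print(c,D,X,st,tob(X)); cv2.imwrite("pics/top6.png",cv2.resize(p[170:245,200:385,::-1],None,fx=4,fy=4,interpolation=cv2.INTER_CUBIC))
E
```

```text
clock: 14.7
tool_pos: [0.5115, -0.1799, 0.0142]
tcp_rot: [0.002, 0.997, -0.073, 0.006]
wrist_force: [-0.3, 0.0, 1.2]
width: 0.0004
(np.float64(256.19556171983356), np.float64(197.25450762829405)) 18.270748720828475 [ 0.51942487 -0.01562931  0.019     ] [248 189  18  18 259] [0.02725097 0.02885746]
```

View pics/top6.png

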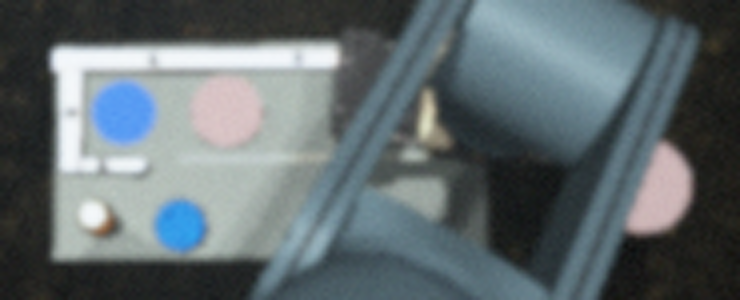

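The dish is on the rail at board (27.3, 28.9). I'll push the last stretch of about 73 mm; contact should end near TCP y ≈ +0.019.

```bash
python3 -m jog '[{"linear":[0,30,0],"rot":[0,0,0]},{"linear":[0,30,0],"rot":[0,0,0]},{"linear":[0,25,0],"rot":[0,0,0]},{"linear":[0,12,0],"rot":[0,0,0]},{"linear":[0,5,0],"rot":[0,0,0]},{"linear":[0,0,0],"rot":[0,0,0]}]' 0
python3 -m jog '[{"linear":[0,3,0],"rot":[0,0,0]},{"linear":[0,3,0],"rot":[0,0,0]},{"linear":[0,3,0],"rot":[0,0,0]},{"linear":[0,3,0],"rot":[0,0,0]},{"linear":[0,3,0],"rot":[0,0,0]},{"linear":[0,3,0],"rot":[0,0,0]},{"linear":[0,3,0],"rot":[0,0,0]},{"linear":[0,3,0],"rot":[0,0,0]},{"linear":[0,3,0],"rot":[0,0,0]},{"linear":[0,3,0],"rot":[0,0,0]},{"linear":[0,3,0],"rot":[0,0,0]},{"linear":[0,3,0],"rot":[0,0,0]},{"linear":[0,3,0],"rot":[0,0,0]},{"linear":[0,3,0],"rot":[0,0,0]},{"linear":[0,3,0],"rot":[0,0,0]},{"linear":[0,3,0],"rot":[0,0,0]},{"linear":[0,3,0],"rot":[0,0,0]},{"linear":[0,3,0],"rot":[0,0,0]},{"linear":[0,0,0],"rot":[0,0,0]}]' 0
```

```text
clock: 15.5
tool_pos: [0.5089, -0.0707, 0.0135]
tcp_rot: [0.001, 0.997, -0.072, 0.004]
wrist_force: [-0.4, 0.0, 0.7]
width: 0.0003
clock: 17.88
tool_pos: [0.5092, -0.0147, 0.0135]
tcp_rot: [0.001, 0.997, -0.073, 0.004]
wrist_force: [-0.2, 0.5, -0.2]
width: 0.0002
```

```bash
python3 -m jog '[{"linear":[0.5,3,0],"rot":[0,0,0]},{"linear":[0.5,3,0],"rot":[0,0,0]},{"linear":[0.5,3,0],"rot":[0,0,0]},{"linear":[0,3,0],"rot":[0,0,0]},{"linear":[0,3,0],"rot":[0,0,0]},{"linear":[0,3,0],"rot":[0,0,0]},{"linear":[0,3,0],"rot":[0,0,0]},{"linear":[0,2,0],"rot":[0,0,0]},{"linear":[0,2,0],"rot":[0,0,0]},{"linear":[0,2,0],"rot":[0,0,0]},{"linear":[0,0,0],"rot":[0,0,0]}]' 0
```

```text
clock: 19.25
tool_pos: [0.5108, 0.0142, 0.0135]
tcp_rot: [0.001, 0.997, -0.073, 0.004]
wrist_force: [0.1, 0.6, 0.8]
width: 0.0003
```

```bash
for i in 1; do python3 -m jog '[{"linear":[0,1,0],"rot":[0,0,0]},{"linear":[0,0,0],"rot":[0,0,0]}]' 0; python3 -m jog '[{"linear":[0,1,0],"rot":[0,0,0]},{"linear":[0,0,0],"rot":[0,0,0]}]' 0; done
```

```text
clock: 19.5
tool_pos: [0.5109, 0.0152, 0.0135]
tcp_rot: [0.001, 0.997, -0.073, 0.004]
wrist_force: [0.1, 0.0, 0.2]
width: 0.0003
clock: 19.75
tool_pos: [0.5108, 0.0162, 0.0135]
tcp_rot: [0.001, 0.997, -0.073, 0.004]
wrist_force: [1.1, -0.2, 0.3]
width: 0.0001
```

```bash
python3 -m jog '[{"linear":[0,1,0],"rot":[0,0,0]},{"linear":[0,0,0],"rot":[0,0,0]}]' 0; python3 -m jog '[{"linear":[0,1,0],"rot":[0,0,0]},{"linear":[0,0,0],"rot":[0,0,0]}]' 0;  python3 -m jog '[{"linear":[0,1,0],"rot":[0,0,0]},{"linear":[0,0,0],"rot":[0,0,0]}]' 0; python3 -m jog '[{"linear":[0,1,0],"rot":[0,0,0]},{"linear":[0,0,0],"rot":[0,0,0]}]' 0
```

```text
clock: 20.0
tool_pos: [0.5109, 0.0172, 0.0135]
tcp_rot: [0.001, 0.997, -0.073, 0.004]
wrist_force: [-0.3, -0.2, 0.2]
width: 0.0007
clock: 20.25
tool_pos: [0.5109, 0.0182, 0.0135]
tcp_rot: [0.001, 0.997, -0.073, 0.004]
wrist_force: [-0.6, 0.1, 0.5]
width: 0.0006
clock: 20.5
tool_pos: [0.511, 0.0188, 0.0137]
tcp_rot: [0.001, 0.997, -0.073, 0.004]
wrist_force: [0.9, -1.6, 0.2]
width: 0.0004
clock: 20.75
tool_pos: [0.5111, 0.0192, 0.0138]
tcp_rot: [0.002, 0.997, -0.073, 0.004]
wrist_force: [-1.1, -2.6, 1.7]
width: 0.0006
```

Force rises (−2.6 N) and the advance stalls at y≈0.019, as predicted, so the dish is against the stop. I'll retreat and look.

```bash
python3 -m jog '[{"linear":[0,-5,0],"rot":[0,0,0]},{"linear":[0,-20,0],"rot":[0,0,0]},{"linear":[0,-35,0],"rot":[0,0,0]},{"linear":[0,-40,10],"rot":[0,0,0]},{"linear":[0,-40,30],"rot":[0,0,0]},{"linear":[0,-40,30],"rot":[0,0,0]},{"linear":[-20,-40,30],"rot":[0,0,0]},{"linear":[-20,-30,30],"rot":[0,0,0]},{"linear":[0,0,0],"rot":[0,0,0]}]' 0;  python3 - <<'E'
import sys; sys.path.insert(0,'.')
from meas import *
p,d=viewer.camera("top"); c,D,X,st=dish(p);print(c,D,X,st,tob(X)); cv2.imwrite("pics/top7.png",cv2.resize(p[170:245,200:385,::-1],None,fx=4,fy=4,interpolation=cv2.INTER_CUBIC))
p,d=viewer.camera("side"); cv2.imwrite("pics/side7.png",cv2.resize(p[170:270,190:350,::-1],None,fx=4,fy=4,interpolation=cv2.INTER_CUBIC))
E
```

```text
clock: 21.88
tool_pos: [0.4689, -0.2362, 0.1463]
tcp_rot: [-0.001, 0.997, -0.073, 0.004]
wrist_force: [1.2, 0.3, 0.3]
width: 0.0004
(np.float64(230.27910901113736), np.float64(197.2345595680054)) 18.519298953573927 [0.52111696 0.05612078 0.019     ] [222 188  18  19 260] [0.02825424 0.10062048]
```

View pics/top7.png

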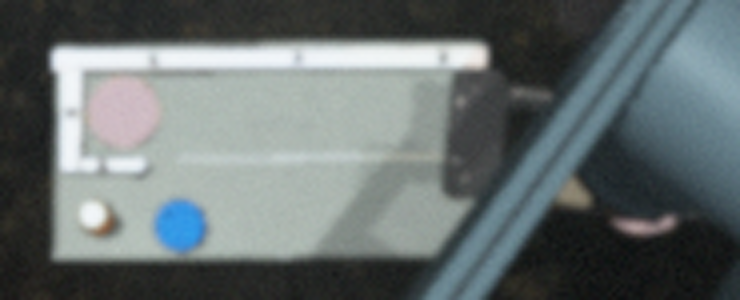

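View pics/side7.png

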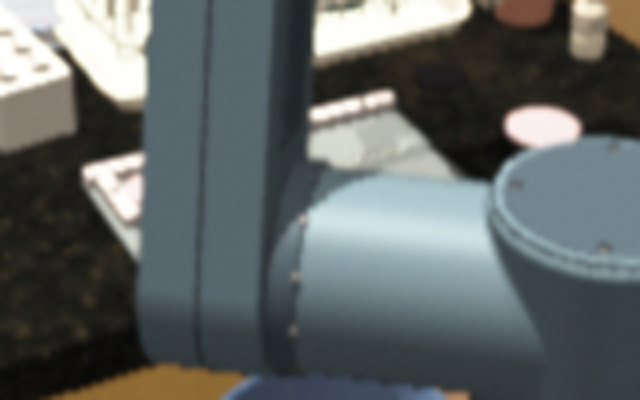

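```bash
python3 - <<'E'
from cell import close_job
print(close_job())
E
```

```text
the job is handed in; nothing more can be done
None
```

The dish is in the corner pocket against the rail and the end stop, as far as my checks show. I handed the job in at about 22 s, with no verdict reported.

**What I did:** With closed fingertips I pushed the smaller pink dish against the rail. It then measured at board (26.6, −47.8) mm, with a rail-contact x of 26.5. I slid it along the rail with the fingers yawed about 8° towards the rail, and checked it halfway at board (27.3, 28.9). I kept going until the advance stalled at the stop with about 2.6 N, then drew the hand well away.

**Last checks:** The top view put the dish at board (28.3, 100.6) mm, against a nominal home of (26.5, 101.5). The blue spot showed the same x offset (28.1), so I take most of that difference as measurement bias. In the last top-view crop the vial and cap looked unmoved. I did not re-check the carton, cup and dropper; the arm stayed well away from them.

**What disagreed or could not be checked:**
- The pink area measured about 50 mm across, not 57. The contact positions of the push to the rail fitted 57.
- Depth on the dish's lid read a few mm low, perhaps because it is translucent.
- The side camera was blocked by the arm, so I have no two-view height for the dish. I used two views only on the cap, where the height agreed.

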